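Clamp a vial shield in the wipe-test cradle

TASK

The longer of the two lying vial shields is due for its wipe test: squeeze the release trigger on the cradle's ratchet jaw and draw the jaw right back, then lower the shield gently into the two V-blocks with its cap towards the fixed end stop and let go so that it settles in both. Then push the jaw up so that its spring pad presses the shield firmly home against the stop, and let go with the ratchet holding it under spring pressure. Leave the shorter shield and the survey meter where they are.

Things in the scene. Friction and masses are not known exactly. Their poses are not given: they have to be found in the camera images.
- cradle: Fixed clamping cradle: aluminium plate 275 x 90 x 12 mm with a pair of steel V-blocks, an end stop at one end, a sliding ratchet jaw at the other. Origin: centre of the plate's underside, on the worktop. x runs along it from the jaw to the stop, y across, z up. But for the jaw and the stop (46 mm wide, 64 mm high) nothing stands above z 43 mm.
- v_seat (a point): Fixed to the cradle (same axes) at x 67.5, y 0, z 48 mm: where shield_mid lies when the long shield is seated and touches the stop. The two V-blocks have an upward 90 degree V along x; each is 17 mm long (x 15-32 and 82-99 mm), 64 mm wide, top at z 39 mm. The 50 mm between them are free for fingers down to the plate (z 12 mm).
- stop_face (a point): Centre of the end stop's round rubber face, fixed to the cradle at x 118, y 0, z 48 mm. The shield's cap end bears on it.
- rest: Fixed low grey plastic rest, plate 96 x 184 x 5 mm, origin centre of its underside. The two shields lie along its x axis, caps towards +x, in bays at y -52 and +52 mm, each on two pairs of 8 mm thick, 19 mm high wedges at x -31 and +31 mm; the 54 mm between are free for fingers down to the plate.
- long_shield: The longer vial shield: closed dark blue leaded cylinder, 43 mm diameter (cap ridges 45), 101 mm long, 0.45 to 0.7 kg; its cap stays on. It lies in either bay of the rest. Origin: centre of its base (plain end); its own z axis runs along its length from base to cap.
- shield_mid (a point): Point on the long shield's axis halfway along it (50.5 mm from either end), near its centre of mass; 32 mm above the worktop as it lies in the rest.
- shield_cap_end (a point): Centre of the long shield's flat cap end, 101 mm from its base along its axis.
- short_shield: The shorter vial shield, same kind, 37 mm diameter (cap 39), 82 mm long, lying in the other bay of the rest; not to be moved. Origin: centre of its base; its z axis runs along it.
- survey_meter: Hand-held survey meter, 150 x 66 x 62 mm, orange and black, lying on the worktop beyond the cradle; not to be moved. Origin: centre of its underside.
- jaw_grip (a point): Grip point on the jaw, cradle z 98 mm, axes as the cradle: midway between the front of its upright grey post (10 mm thick, 22 mm wide, top z 112 mm) and the back of the dark steel release trigger 12.5 mm behind it (7 mm thick, 16 mm wide, top z 108 mm). Both together measure 30 mm along x; fingers closing along x squeeze them to about 18 mm with some 2 N.
- post_grip (a point): Middle of the jaw's post, 9 mm in front of jaw_grip, at cradle z 98 mm: place to take the post alone by its two sides (22 mm apart along the cradle's y), which leaves the trigger free. The post measures 10 mm along x.
- pad_face (a point): Centre of the front face of the jaw's round rubber spring pad (22 mm diameter), cradle z 48 mm; moves with the jaw and the pad's spring. Free, it stands 35 mm in front of the post's front face, and 75 mm + the jaw's joint value from stop_face.
- clear_way (a point): Free point in the air, fixed to the room, in front of the tall L-shaped lead-glass shield (0.40 m high) that stands between the rest and the cradle, filling about x 0.54 to 0.77, y -0.13 to 0.19 m; pass on this side of it, nearer the robot, when going from one to the other.
- jaw (a joint): Slide of the jaw in m: 0 fully forward, 0.066 fully drawn back (cradle -x). Starts at 0 to 0.018, where the long shield does not fit in. A ratchet of 4 mm steps lets it go forward (about 6 N) but not back; with the trigger squeezed it slides either way (about 2 N). Let go under load, the jaw gives back up to 4 mm before the pawl catches.
- trigger (a joint): Hinge of the release trigger and its pawl in rad: 0 pawl down in the ratchet (a spring returns it), 0.2 fully squeezed against the post, pawl clear of the teeth. Squeeze it only to draw the jaw back: a jaw pushed up with the trigger squeezed runs back with the opening fingers; pushed up by the post alone, the pawl clicks over the teeth and holds.
- plunger (a joint): Travel of the jaw's spring pad in m: 0 free, 0.012 fully pushed in; 3 N to start it, 0.9 N more per mm. Push it 8 to 10 mm in before letting go, as the ratchet gives back up to 4 mm. A shield lying short of the stop is first slid along the V-blocks to it with about 3 to 8 N.

How it is judged:
By the outcome, as a careful person would: the job done as asked, in the order asked, and still so for the second after the job is handed in, with the robot touching nothing.
It also fails if it takes over 72 s, if anything falls off the work surface, if the arm or the gripper's body presses on something with over 40 N, if the wrist force passes 120 N, or if a joint passes its speed limit or range.

ROBOT

A 6-joint arm with a two-finger parallel gripper is mounted at the origin on a cart in front of the work surface, level with it; the furniture and walls round the work are solid. World frame = base frame: x ahead of the robot, y to its left, z up, the work surface at z = 0. Lengths are in m, angles in rad, forces in N, time in s.
With the tool pointing down it reaches from about 0.35 to 0.85 m from the base axis. Payload 8.1 kg.
Tool frame: the origin (TCP) lies on the centre line of the jaws, within the pads' length; the fingertips stand 17 mm ahead of it and the grasp point (between the pads) lies 2 mm behind it; z points along the fingers, y is the line along which they close (so a half turn about z gives the same grasp; the last joint's range is limited). The gripper opens to 93 mm and grips with 3 to 60 N. Pads are 15 mm wide; open, the fingers measure 128 mm over their backs; the gripper's body (75 mm by 188 mm) begins 65 mm behind the grasp point.
Start: joints at [-1.431, 0.13, 1.488, -0, 1.523, -0.085], TCP at [0.134, -0.585, 0.203] pointing down, gripper open.
Joint ranges: [-2.96, 2.96], [-0.89, 2.26], [0.02, 2.5], [-1.34, 4.48], [0, 2.73], [-2.66, 2.66]. Speed limits (rad/s): [2.39, 2.39, 2.79, 3.14, 3.14, 3.14].

INTERFACE

Orientations are given as a rotation vector (axis times angle).
In Python, from plant import robot, optics, close_job, models gives the robot as it stands.
- The arm moves only by the shell command python3 -m inch 'ROWS' [OPENING] [FORCE]. ROWS is a JSON object of lists of equal length, an entry for each row: "travel": the shift along the tool's x, y, z in m, a list of three; "spin": the turn about the tool's z in rad. In form: {"travel": [[x, y, z], ...], "spin": [spin, ...]}. A call has 1 to 10 rows; each row is the pose to reach, as a shift and turn from the pose commanded when the call began, along the tool's axes at that moment; what a row does not reach only later rows make up. A row lasts 1/12 s, in which the tool goes at most 41.7 mm and 7.16 degrees, less where a joint would pass 70% of its speed; a pose out of reach is approached as far as the arm can. A call with a gripper value outside its range is refused whole. OPENING is the closure, from 0 (fully open) to 1 (shut), set as the call begins (- or left out, the last holds). The fingers move at their own pace and stop on an object; FORCE is the grip in N (left out, the last holds). Time passes only in rows, so rows that repeat a pose let the fingers close. It gives the time, the measured TCP pose, the force, the opening and the grip force at its end, in the units of the state.
- robot.read_state(): the state, without advancing time (a new reading comes with each control period).
- optics.read_camera(name): name is "scene" or "side" or "wrist"; returns (picture, depth): 384x512x3 uint8, red, green, blue; 384x512 float32, m along the optical axis (not along the pixel's ray), 0 where there is no reading.
- optics.camera_info(name): a dict with "camera_matrix" (3x3 intrinsics, pixels), "view" (4x4, takes a point from world to camera coordinates). Camera axes: x right, y down, z forward; pixel columns grow to the right and rows downward; lengths in m; the calibration is good to about 2 mm. A picture is of the moment at which its call begins: read the wrist's pose just before it. camera_info takes no time and is no camera call; for the wrist camera it gives the pose at the moment of the call.
- close_job(): hands the job in; it is judged then, once.
Trained networks look in the newest picture that a camera, given by its name, has taken for a name from the list of things; names that differ only in an ending like _2 or _b are one class to them, and where a whole thing is asked for, a point or a joint stands for the part that bears it (a point fixed in the world has none). Each returns a list of dicts, best first, with "p" (0 to 1); they miss things now and then, are a little off and sometimes report something else, mostly with a low value. They report only what shows in the picture. A call takes as long as a camera call.
- models.look_for(camera, name): "centre" ([x, y, z] in m, in world coordinates, good to about 4 mm: the middle of the surface that is visible of it).
- models.masks_of(camera, name): "region" (384x512 bool, what is visible of it).
The state is a dict: "t": time; "q": joint angles; "dq": joint speeds; "joint_torque": joint torques, N m; "tool_pos": TCP position; "orientation": TCP orientation; "force": force on the tool from outside, world axes, zero at the start; "wrist_torque": the same for the moment, N m; "opening": finger opening in m; "gripper_force": force on a finger pad.
Only numpy, scipy, OpenCV 4.12 (cv2) and the standard library are available. Lean on these libraries where they do the work, as an engineer would, in place of code of your own. Each camera call takes 0.05 s, during which the arm holds its last target. There are 200 camera calls.

## Working session

There is one attempt and no reset: what is moved stays moved. The work goes in short steps, Python scripts to look and compute and a shell command to move; the robot and the scene stay as the last step left them, time stands still between calls to the robot, and variables do not carry over. Pictures are saved under pics/ and viewed, at most 13 in all, crops included, and the job is handed in when it is done.

```bash
ls; mkdir -p pics; python3 - <<'E'
from plant import robot, optics, models
import cv2, numpy as np
s=robot.read_state(); print(s)
ims=[]
for c in("scene","side"):
    p,d=optics.read_camera(c); ims.append(p)
    np.savez(f"{c}0.npz",p=p,d=d,K=optics.camera_info(c)["camera_matrix"],V=optics.camera_info(c)["view"])
    for n in("cradle","rest","long_shield","short_shield","survey_meter","jaw_grip","stop_face","pad_face","trigger","v_seat"):
        print(c,n,[(np.round(r["centre"],3),round(r["p"],2)) for r in models.look_for(c,n)[:3]])
cv2.imwrite("pics/a.png",cv2.resize(np.vstack(ims)[:,:,::-1],None,fx=.78,fy=.78))
print(robot.read_state()["t"])
E
```

```text
pics
{'t': 0.0, 'q': array([-1.43140688e+00,  1.31177713e-01,  1.48928812e+00,  8.71865743e-06,
        1.52298130e+00, -8.53944438e-02]), 'dq': array([ 7.06240934e-04, -4.75090903e-05, -2.96733494e-05, -4.32360802e-04,
       -2.48570037e-04,  2.33460219e-03]), 'joint_torque': array([ 3.61023653e-03, -5.59837496e+01, -4.91759348e+01,  7.70484237e-02,
        3.51103710e-02, -1.31242227e-04]), 'tool_pos': array([ 0.13368225, -0.58430344,  0.20237273]), 'orientation': array([-3.11992904e+00, -3.52138215e-01,  6.49221453e-05]), 'force': array([-0.35199385, -0.19933434,  0.34249085]), 'wrist_torque': array([-0.01365027, -0.00040961,  0.0224785 ]), 'gripper_force': 0.0, 'opening': 0.0935280606430573}
scene cradle [(array([ 0.505, -0.425,  0.031]), 0.77)]
scene rest []
scene long_shield [(array([0.501, 0.337, 0.051]), 0.91)]
scene short_shield [(array([0.396, 0.346, 0.04 ]), 0.77)]
scene survey_meter [(array([ 0.699, -0.31 ,  0.043]), 0.85)]
scene jaw_grip []
scene stop_face [(array([ 0.501, -0.423,  0.029]), 0.73)]
scene pad_face []
scene trigger [(array([ 0.479, -0.361,  0.061]), 0.25)]
scene v_seat [(array([ 0.505, -0.428,  0.026]), 0.53)]
side cradle [(array([ 0.469, -0.368,  0.015]), 0.78), (array([ 0.464, -0.338,  0.052]), 0.69)]
side rest [(array([0.447, 0.317, 0.007]), 0.92)]
side long_shield [(array([0.504, 0.304, 0.042]), 0.74)]
side short_shield [(array([0.401, 0.315, 0.04 ]), 0.72)]
side survey_meter [(array([ 0.673, -0.336,  0.041]), 0.71)]
side jaw_grip [(array([ 0.469, -0.336,  0.052]), 0.83)]
side stop_face [(array([ 0.47 , -0.366,  0.016]), 0.93)]
side pad_face [(array([ 0.48 , -0.371,  0.054]), 0.46)]
side trigger []
side v_seat [(array([ 0.47 , -0.366,  0.018]), 0.55)]
1.1
```

View pics/a.png

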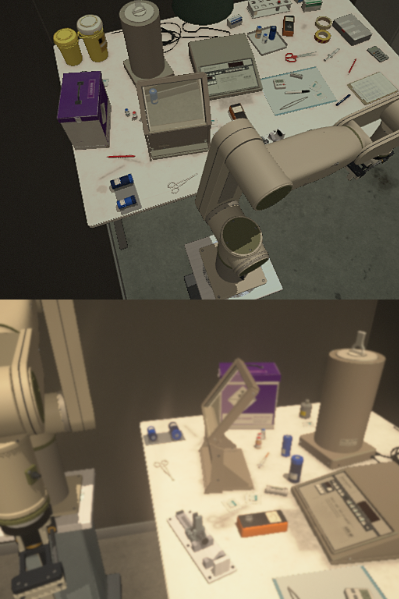

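The scene view shows the two blue shields in the rest near the bottom left (about 122,183 and 125,200) and the arm hiding the cradle. The side view shows the cradle at about (200,545) and the orange meter at (262,522). Next I'll get the cradle's geometry from depth.

```bash
cat > h.py <<'E'
import numpy as np, cv2
def cloud(p,d,K,V):
    v,u=np.nonzero(d>0); z=d[v,u]; K=np.asarray(K)
    c=np.c_[(u-K[0,2])*z/K[0,0],(v-K[1,2])*z/K[1,1],z,np.ones(len(z))]
    return (c@np.linalg.inv(V).T)[:,:3],u,v
def load(f):
    a=np.load(f); return a['p'],a['d'],a['K'],a['V']
E
python3 - <<'E'
from h import *
p,d,K,V=load("side0.npz"); P,u,v=cloud(p,d,K,V)
m=(P[:,0]>.3)&(P[:,0]<.65)&(P[:,1]>-.6)&(P[:,1]<-.2)
Q=P[m]
print("table z",np.median(Q[np.abs(Q[:,2])<.01][:,2]))
pl=Q[(Q[:,2]>.007)&(Q[:,2]<.018)]
pl=pl[(pl[:,0]<.62)]
print(len(pl),cv2.minAreaRect(pl[:,:2].astype(np.float32)))
hi=Q[Q[:,2]>.085]; print("high",len(hi),hi.mean(0) if len(hi) else 0,hi[:,2].max())
# topdown map
img=np.zeros((400,350),np.uint8)
for x,y,z in Q[np.argsort(Q[:,2])]:
    i,j=int((.65-x)*1000),int((-.2-y)*1000)
    if 0<=i<350 and 0<=j<400: img[j,i]=np.clip(40+z*1800,0,255)
im=cv2.cvtColor(img,cv2.COLOR_GRAY2BGR)
c=cv2.resize(p[260:384,190:330,::-1],None,fx=3.2,fy=3.2,interpolation=cv2.INTER_CUBIC)
im=cv2.resize(im,(348,c.shape[0]));cv2.imwrite("pics/b.png",np.hstack([c[:, :450],im]))
s,_,_,_=load("scene0.npz")
for f in("scene0","side0"):
    p,d,K,V=load(f+".npz");P,u,v=cloud(p,d,K,V)
    m=(P[:,0]>.33)&(P[:,0]<.6)&(P[:,1]>.22)&(P[:,1]<.45)
    Q=P[m];C=p[v[m],u[m]].astype(int)
    b=(C[:,2]>C[:,0]+25)&(Q[:,2]>.015)
    B=Q[b]
    for k,(lo,hi) in {"near":(.35,.447),"far":(.447,.56)}.items():
        S=B[(B[:,0]>lo)&(B[:,0]<hi)]
        print(f,k,len(S),np.round(S.min(0),3),np.round(S.max(0),3),cv2.minAreaRect(S[:,:2].astype(np.float32)))
    r=Q[(Q[:,2]>.002)&(Q[:,2]<.009)]; print(len(r),cv2.minAreaRect(r[:,:2].astype(np.float32)))
E
```

```text
table z -0.0006166344856641803
1876 ((0.5332396626472473, -0.31935060024261475), (0.21950989961624146, 0.2774377763271332), 15.330506324768066)
high 153 [ 0.4700647  -0.33366755  0.10080516] 0.11346912198732828
scene0 near 180 [0.382 0.307 0.024] [0.422 0.385 0.055] ((0.40238311886787415, 0.3462969660758972), (0.036856748163700104, 0.07788927853107452), 4.253339767456055)
scene0 far 176 [0.483 0.293 0.033] [0.525 0.391 0.06 ] ((0.5056463479995728, 0.3414108157157898), (0.09856247901916504, 0.0403737872838974), 85.81640625)
1154 ((0.4769527018070221, 0.33493587374687195), (0.22959299385547638, 0.24481230974197388), 89.77684020996094)
side0 near 34 [0.391 0.311 0.036] [0.416 0.355 0.047] ((0.4035961925983429, 0.3331180214881897), (0.02562182955443859, 0.04344832897186279), 0.6957281827926636)
side0 far 75 [0.493 0.284 0.017] [0.529 0.319 0.055] ((0.5103814005851746, 0.3016662299633026), (0.036028020083904266, 0.03369482606649399), 2.4504330158233643)
436 ((0.4808933436870575, 0.3330657184123993), (0.2361946552991867, 0.22567148506641388), 0.1563272774219513)
```

View pics/b.png

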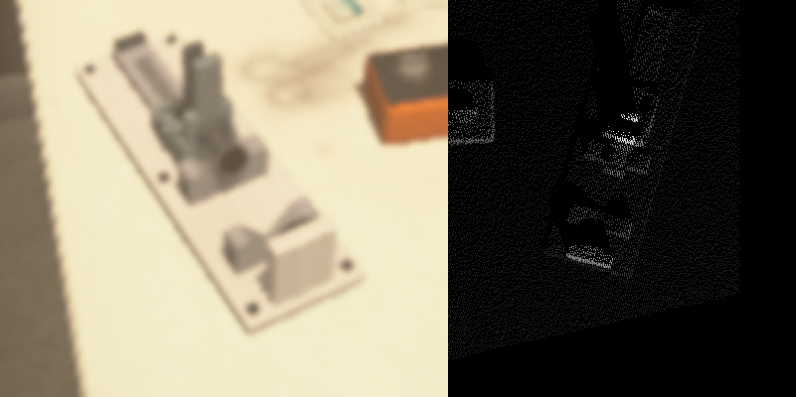

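```bash
cat >> h.py <<'E'
from scipy.spatial.transform import Rotation as R
from scipy.optimize import minimize
def fitplate(P,guess,L=.275,W=.09,z0=.008,z1=.016,m=.02):
    """fit rectangle: maximise points just inside minus points just outside via edge of percentile"""
    c,s=np.cos(guess[2]),np.sin(guess[2]); D=P[:,:2]-guess[:2]
    l=np.c_[D@[c,s],D@[-s,c]]
    k=(abs(l[:,0])<L/2+m)&(abs(l[:,1])<W/2+m)&(P[:,2]>z0)&(P[:,2]<z1)
    Q=P[k]; return cv2.minAreaRect(Q[:,:2].astype(np.float32)),Q
def rel(pos,yaw_y=None):
    """travel+spin from current state to world TCP pos, finger line y along world angle yaw_y"""
    from plant import robot
    s=robot.read_state(); r=R.from_rotvec(s['orientation']).as_matrix()
    t=r.T@(np.array(pos)-s['tool_pos']); sp=None
    if yaw_y is not None:
        cur=np.arctan2(r[1,1],r[0,1]); d=(yaw_y-cur+np.pi/2)%np.pi-np.pi/2; sp=-d   # tool z down
    print("travel mm",np.round(t*1000,1),"spin",None if sp is None else round(sp,3),"q6",round(s['q'][5],2),'|t|',round(np.linalg.norm(t),3))
E
python3 - <<'E'
from h import *
from plant import robot,optics
p,d,K,V=load("side0.npz"); P,u,v=cloud(p,d,K,V)
rect,Q=fitplate(P,(.471,-.347,np.deg2rad(-74.4))); print(rect,len(Q))
s=robot.read_state(); T=np.eye(4);T[:3,:3]=R.from_rotvec(s['orientation']).as_matrix();T[:3,3]=s['tool_pos']
print(T.round(3)); print("cam in tool\n",(np.linalg.inv(T)@np.linalg.inv(optics.camera_info("wrist")["view"])).round(3)); print(optics.camera_info("wrist")["camera_matrix"])
rel((.42,-.33,.36),np.deg2rad(-74.4))
E
```

```text
((0.4719182848930359, -0.33560073375701904), (0.091082863509655, 0.2774232029914856), 15.948066711425781) 1720
[[ 0.975  0.223 -0.     0.134]
 [ 0.223 -0.975 -0.    -0.585]
 [-0.     0.    -1.     0.203]
 [ 0.     0.     0.     1.   ]]
cam in tool
 [[-0.001 -0.955 -0.297  0.084]
 [ 1.    -0.001  0.001  0.   ]
 [-0.001 -0.297  0.955 -0.182]
 [ 0.     0.     0.     1.   ]]
[[298.71061998   0.         256.15609763]
 [  0.         298.71061998 191.21226464]
 [  0.           0.           1.        ]]
travel mm [ 335.9 -184.7 -156.6] spin -0.047 q6 -0.09 |t| 0.414
```

```bash
python3 -m inch '{"travel":[[15,-5,-30],[45,-15,-60],[80,-35,-90],[115,-55,-115],[150,-75,-135],[185,-95,-150],[220,-115,-157],[255,-135,-157],[290,-157,-157],[320,-175,-157]],"spin":[0,0,0,0,0,0,-0.01,-0.02,-0.04,-0.05]}' | head -3
```

```text
t: 1.93
tool_pos: [0.3833, -0.3842, 0.4595]
orientation: [3.111, 0.431, 0.001]
```

The travel unit is metres and I typed millimetres. The rate limit capped the move and the arm is clear of everything. I'll correct from here.

```bash
python3 - <<'E'
from h import *
from plant import robot
import time
s=robot.read_state();print(s['dq'].round(3),s['tool_pos'])
rel((.43,-.335,.28),np.deg2rad(-74.05))
E
```

```text
[ 0.853  0.198 -0.555  0.002  0.361  0.741] [ 0.38333867 -0.38422048  0.45948172]
travel mm [ 58.2 -34.9 179.5] spin -0.003 q6 0.41 |t| 0.192
```

```bash
python3 -m inch '{"travel":[[0.015,-0.01,0.03],[0.03,-0.02,0.065],[0.04,-0.025,0.1],[0.05,-0.03,0.135],[0.055,-0.033,0.165],[0.055,-0.033,0.175],[0.055,-0.033,0.175],[0.055,-0.033,0.175]],"spin":[0,0,0,0,0,0,0,0]}' && python3 - <<'E'
from h import *
from plant import robot,optics,models
i=optics.camera_info("wrist"); p,d=optics.read_camera("wrist")
np.savez("w1.npz",p=p,d=d,K=i["camera_matrix"],V=i["view"])
for n in("jaw_grip","post_grip","pad_face","trigger","cradle"):
    print(n,[(np.round(r["centre"],3),round(r["p"],2)) for r in models.look_for("wrist",n)[:3]])
P,u,v=cloud(p,d,i["camera_matrix"],np.array(i["view"]))
rect,Q=fitplate(P,(.472,-.336,np.deg2rad(-74.05))); print(rect,len(Q))
y=np.deg2rad(-74.05);c,s=np.cos(y),np.sin(y);D=P-[.472,-.336,0]
L=np.c_[D[:,:2]@[c,s],D[:,:2]@[-s,c],P[:,2]]
np.save("L1.npy",L)
m=(abs(L[:,0])<.15)&(abs(L[:,1])<.05)
for a,b in((.095,.105),(.105,.110),(.110,.116),(.06,.068)):
    k=m&(L[:,2]>a)&(L[:,2]<b); q=L[k]
    if len(q):
        print(a,b,len(q),q.min(0).round(4),q.max(0).round(4)); h=np.histogram(q[:,0],np.arange(-.15,.15,.004)); print([(round(x,3),int(n)) for n,x in zip(*h) if n])
cv2.imwrite("pics/c.png",p[:,:,::-1])
E
```

```text
t: 2.6
tool_pos: [0.4262, -0.3392, 0.2839]
orientation: [3.112, 0.43, 0.0]
force: [0.1, -0.0, 0.9]
opening: 0.0928
gripper_force: 0.0
jaw_grip [(array([ 0.473, -0.324,  0.043]), 0.79)]
post_grip [(array([ 0.475, -0.327,  0.045]), 0.64)]
pad_face [(array([ 0.482, -0.363,  0.058]), 0.67)]
trigger [(array([ 0.465, -0.314,  0.042]), 0.74)]
cradle [(array([ 0.478, -0.337,  0.014]), 0.79), (array([ 0.613, -0.316,  0.041]), 0.6)]
((0.47351789474487305, -0.33569249510765076), (0.08917149156332016, 0.27546438574790955), 15.688920021057129) 6935
0.095 0.105 18 [-0.0232 -0.0031  0.0952] [0.0021 0.0126 0.1049]
[(np.float64(-0.026), 2), (np.float64(-0.022), 3), (np.float64(-0.018), 8), (np.float64(-0.006), 1), (np.float64(-0.002), 3), (np.float64(0.002), 1)]
0.105 0.11 95 [-0.0232 -0.0073  0.105 ] [0.0064 0.0124 0.11  ]
[(np.float64(-0.026), 11), (np.float64(-0.022), 54), (np.float64(-0.018), 18), (np.float64(-0.006), 2), (np.float64(-0.002), 2), (np.float64(0.002), 3), (np.float64(0.006), 5)]
0.11 0.116 143 [-0.0182 -0.0084  0.11  ] [0.0064 0.0125 0.1142]
[(np.float64(-0.022), 1), (np.float64(-0.006), 15), (np.float64(-0.002), 73), (np.float64(0.002), 53), (np.float64(0.006), 1)]
0.06 0.068 498 [-0.0219 -0.0206  0.0601] [0.1341 0.0237 0.068 ]
[(np.float64(-0.022), 1), (np.float64(-0.018), 1), (np.float64(-0.006), 31), (np.float64(-0.002), 22), (np.float64(0.002), 22), (np.float64(0.006), 8), (np.float64(0.01), 9), (np.float64(0.038), 3), (np.float64(0.114), 3), (np.float64(0.118), 98), (np.float64(0.122), 114), (np.float64(0.126), 106), (np.float64(0.13), 78), (np.float64(0.134), 2)]
```

View pics/c.png

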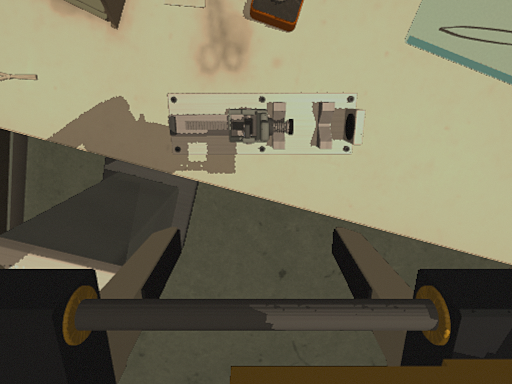

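The wrist view shows the cradle square across the image: jaw at about (250,126), pad at (291,126), V-blocks at 279 and 325, stop at (357,126). The depth fit gives a 89 x 275 mm plate and a post top at 112 mm, both matching the given sizes, with the jaw at about 2.5 mm.

```bash
cat >> h.py <<'E'
C0=np.array([.4735,-.3357]); YAW=np.deg2rad(-74.2); U=np.array([np.cos(YAW),np.sin(YAW)]); W=np.array([-U[1],U[0]])
def cr(x,y,z): return np.r_[C0+U*x+W*y,z]
def loc(P): P=np.atleast_2d(P); D=P[:,:2]-C0; return np.c_[D@U,D@W,P[:,2]]
E
python3 - <<'E'
from h import *
rel(cr(-.0092,0,.096),YAW)
E
```

```text
travel mm [ 45.9  -0.9 188.7] spin -0.002 q6 0.53 |t| 0.194
```

```bash
python3 -m inch '{"travel":[[0.02,-0.001,0.02],[0.046,-0.001,0.05],[0.046,-0.001,0.085],[0.046,-0.001,0.12],[0.046,-0.001,0.15],[0.046,-0.001,0.175],[0.046,-0.001,0.188],[0.046,-0.001,0.188]],"spin":[0,0,0,0,0,0,0,0]}' 0.3 15 && python3 - <<'E'
from h import *
rel(cr(-.0092,0,.096),YAW)
E
python3 -m inch '{"travel":[[0,0,0],[0,0,0],[0,0,0],[0,0,0],[0,0,0],[0,0,0]],"spin":[0,0,0,0,0,0]}' 1 15
```

```text
t: 3.57
tool_pos: [0.4685, -0.3241, 0.0916]
orientation: [-3.108, -0.429, 0.006]
force: [-0.2, 0.7, -0.9]
opening: 0.065
gripper_force: 0.0
travel mm [ 1.6  3.3 -4.4] spin -0.001 q6 0.6 |t| 0.006
t: 4.07
tool_pos: [0.4708, -0.3258, 0.0958]
orientation: [3.111, 0.43, 0.002]
force: [1.3, -2.4, 1.8]
opening: 0.0297
gripper_force: 1.1
```

```bash
python3 -m inch '{"travel":[[0,0,0],[0,0,0],[0,0,0],[0,0,0],[0,0,0]],"spin":[0,0,0,0,0]}' 1 15; python3 - <<'E'
from h import *
from plant import robot
print(loc(robot.read_state()['tool_pos']))
E
```

```text
t: 4.48
tool_pos: [0.4717, -0.3274, 0.097]
orientation: [3.108, 0.429, 0.004]
force: [1.0, -4.0, 6.2]
opening: 0.0009
gripper_force: 2.9
[[-0.00847923  0.00052244  0.09698948]]
```

```bash
python3 - <<'E'
from h import *
from plant import robot,optics
i=optics.camera_info("wrist"); p,d=optics.read_camera("wrist")
np.savez("w2.npz",p=p,d=d,K=i["camera_matrix"],V=i["view"])
q,e=optics.read_camera("side")
c=cv2.resize(q[280:384,190:310],(480,416),interpolation=cv2.INTER_CUBIC)
cv2.imwrite("pics/d.png",np.hstack([cv2.resize(p[80:384,100:420],(320,416)),c])[:,:,::-1])
P,u,v=cloud(p,d,i["camera_matrix"],np.array(i["view"]));L=loc(P)
m=(abs(L[:,0])<.06)&(abs(L[:,1])<.03)&(L[:,2]>.08)&(L[:,2]<.116); q=L[m]
h=np.histogram(q[:,0],np.arange(-.06,.06,.004)); print([(round(float(x),3),int(n)) for n,x in zip(*h) if n])
print(robot.read_state()['opening'])
E
```

```text
[(-0.028, 101), (-0.024, 137), (-0.02, 61), (-0.016, 10), (-0.012, 15), (-0.008, 45), (-0.004, 139), (0.0, 135), (0.004, 21)]
0.0003784357326435824
```

View pics/d.png

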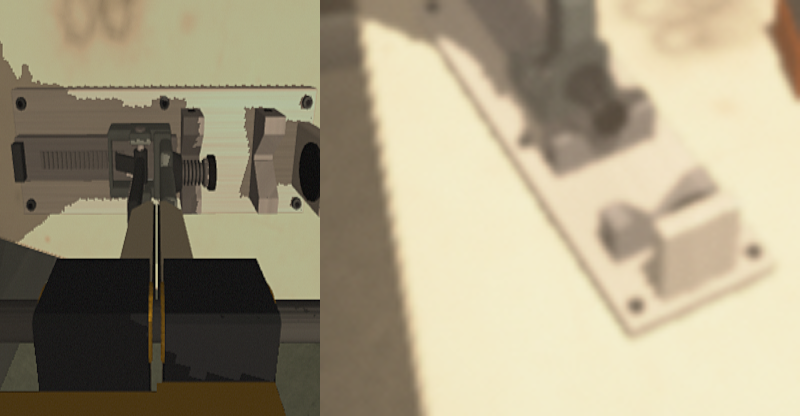

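```bash
python3 - <<'E'
from h import *
from plant import robot
s=robot.read_state(); print(s['q'].round(3), s['tool_pos'],s['force'],s['gripper_force'])
p,d,K,V=load("w2.npz")
P,u,v=cloud(p,d,K,V);L=loc(P)
for z in np.arange(.07,.2,.01):
    k=(L[:,2]>z)&(L[:,2]<z+.01)&(abs(L[:,0])<.08)&(abs(L[:,1])<.08); q=L[k]
    if len(q): print(z.round(3),len(q),np.percentile(q[:,:2],[2,50,98],axis=0).round(3).tolist(), np.median(u[k]),np.median(v[k]))
T=s['tool_pos'];
for z in(-.017,0,.03):
    X=np.r_[T[:2],T[2]+z,1]; c=V@X; print(z,(K@c[:3]/c[2])[:2], c[2])
E
```

```text
[-6.950e-01  1.310e-01  1.686e+00 -1.000e-03  1.320e+00  6.010e-01] [ 0.47170178 -0.32739999  0.096984  ] [ 0.66912119 -4.57589924  5.35972654] 2.831419062567875
0.07 144 [[-0.025, -0.005], [-0.005, 0.008], [0.004, 0.011]] 260.0 207.5
0.08 145 [[-0.026, -0.001], [-0.005, 0.009], [0.004, 0.011]] 261.0 212.0
0.09 158 [[-0.026, 0.003], [-0.005, 0.009], [0.004, 0.011]] 261.0 217.0
0.1 251 [[-0.027, -0.001], [-0.021, 0.008], [0.004, 0.011]] 236.0 225.0
0.11 211 [[-0.018, 0.008], [-0.004, 0.01], [0.004, 0.011]] 263.0 229.0
0.12 390 [[-0.022, 0.008], [-0.007, 0.01], [0.006, 0.01]] 258.0 236.0
0.13 475 [[-0.023, 0.008], [-0.009, 0.01], [0.007, 0.011]] 255.0 244.0
0.14 608 [[-0.023, 0.008], [-0.007, 0.01], [0.007, 0.011]] 258.0 254.0
0.15 712 [[-0.024, 0.008], [-0.009, 0.01], [0.008, 0.011]] 255.0 264.0
0.16 167 [[-0.011, 0.008], [-0.009, 0.009], [-0.005, 0.011]] 255.0 278.0
0.17 89 [[-0.011, 0.004], [-0.009, 0.008], [-0.006, 0.01]] 255.0 291.0
0.19 487 [[-0.01, -0.011], [0.07, 0.005], [0.071, 0.033]] 489.0 345.0
-0.017 [255.45911831 220.24552111] 0.21480549311832525
0 [255.54925627 230.15551348] 0.19856031732992244
0.03 [255.75037456 252.26696167] 0.16989236005627034
```

```bash
python3 - <<'E'
from h import *
p,d,K,V=load("w2.npz")
c=cv2.resize(p[140:290,190:330],(560,600),interpolation=cv2.INTER_CUBIC)
c=np.clip(c.astype(float)*1.7,0,255).astype(np.uint8)
cv2.imwrite("pics/e.png",c[:,:,::-1])
for vv in range(190,272,6): print(vv,[int(1000*x) for x in d[vv,225:295:5]])
E
```

```text
190 [268, 268, 250, 251, 250, 268, 250, 231, 223, 222, 267, 278, 266, 265]
196 [257, 255, 250, 243, 250, 270, 250, 223, 221, 223, 235, 238, 271, 272]
202 [259, 256, 231, 229, 251, 270, 253, 225, 221, 221, 232, 234, 237, 240]
208 [273, 273, 218, 217, 253, 273, 254, 218, 210, 209, 233, 233, 237, 239]
214 [270, 269, 207, 207, 255, 269, 255, 218, 197, 198, 233, 0, 240, 263]
220 [263, 197, 0, 199, 256, 257, 257, 219, 189, 188, 191, 281, 262, 262]
226 [289, 187, 187, 199, 256, 254, 290, 221, 181, 181, 182, 280, 260, 259]
232 [290, 186, 173, 172, 173, 173, 177, 173, 173, 174, 172, 291, 262, 262]
238 [306, 167, 165, 165, 167, 164, 170, 169, 166, 166, 165, 167, 306, 306]
244 [306, 159, 159, 158, 159, 159, 161, 163, 159, 158, 159, 159, 160, 308]
250 [0, 152, 152, 153, 153, 153, 155, 157, 153, 153, 153, 153, 152, 311]
256 [147, 146, 147, 147, 146, 147, 150, 149, 146, 145, 148, 146, 146, 312]
262 [141, 142, 142, 140, 142, 141, 145, 144, 142, 141, 141, 141, 141, 141]
268 [136, 136, 137, 136, 136, 136, 139, 139, 137, 136, 136, 138, 136, 136]
```

View pics/e.png

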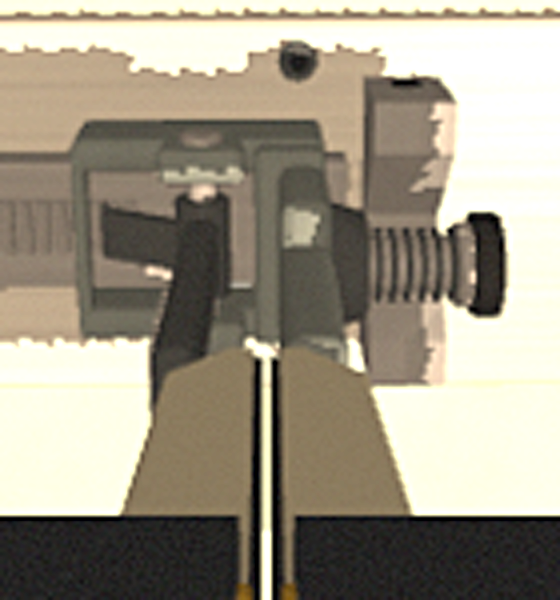

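```bash
python3 - <<'E'
from h import *
X=np.array([[-.001,-.955,-.297,.084],[1,-.001,.001,0],[-.001,-.297,.955,-.182],[0,0,0,1]])
for f in("w1","w2"):
    p,d,K,V=load(f+".npz"); P,u,v=cloud(p,d,K,V)
    c=np.c_[P,np.ones(len(P))]@V.T; t=(c@X.T)[:,:3]
    k=(t[:,2]<.025)&(t[:,2]>-.07)&(abs(t[:,0])<.03)&(abs(t[:,1])<.07)
    for z in np.arange(-.07,.025,.008):
        q=t[k&(t[:,2]>z)&(t[:,2]<z+.008)]
        if len(q): print(f,z.round(3),len(q),np.histogram(q[:,1],np.arange(-.07,.071,.01))[0], np.percentile(q[:,0],[5,95]).round(3))
E
```

```text
w1 -0.07 1098 [ 51 233 270   0   0   0   0   0   0   0   0 253 230  61] [-0.001  0.01 ]
w1 -0.062 974 [ 37 187 263   0   0   0   0   0   0   0   0 253 186  48] [-0.005  0.01 ]
w1 -0.054 822 [ 19 166 223   0   0   0   0   0   0   0   0 222 165  27] [-0.005  0.01 ]
w1 -0.046 685 [ 12 135 196   0   0   0   0   0   0   0   0 185 136  21] [-0.005  0.01 ]
w1 -0.038 585 [  5 122 167   0   0   0   0   0   0   0   0 158 121  12] [-0.005  0.01 ]
w1 -0.03 494 [  2 101 146   0   0   0   0   0   0   0   0 142  97   6] [-0.005  0.01 ]
w1 -0.022 279 [  0  30 110   0   0   0   0   0   0   0   0  99  40   0] [-0.006  0.01 ]
w2 -0.07 146 [ 0  0  0  0  0  5 72 65  4  0  0  0  0  0] [0.008 0.01 ]
w2 -0.062 608 [  0   0   0   0   0 116 185 179 128   0   0   0   0   0] [0.008 0.01 ]
w2 -0.054 526 [  0   0   0   0   0  99 163 155 109   0   0   0   0   0] [0.008 0.01 ]
w2 -0.046 409 [  0   0   0   0   0  67 134 127  81   0   0   0   0   0] [0.008 0.01 ]
w2 -0.038 343 [  0   0   0   0   0  54 116 109  64   0   0   0   0   0] [0.008 0.01 ]
w2 -0.03 290 [  0   0   0   0   0  43 106  96  45   0   0   0   0   0] [0.008 0.01 ]
w2 -0.022 167 [ 0  0  0  0  0  1 61 85 20  0  0  0  0  0] [0.008 0.01 ]
w2 -0.014 227 [  0   0   0   0   0 132   1  66  28   0   0   0   0   0] [0.    0.011]
w2 -0.006 127 [ 0  0  0  0  0 59  0 53 15  0  0  0  0  0] [0.006 0.011]
w2 0.002 118 [ 0  0  0  0  0 57  0 43 18  0  0  0  0  0] [0.006 0.011]
w2 0.01 113 [ 0  0  0  0  0 57  0 41 15  0  0  0  0  0] [-0.     0.011]
w2 0.018 110 [ 0  0  0  0  0 49  0 50 11  0  0  0  0  0] [-0.004  0.011]
```

The fingers closed above the post without touching it. The wrist depth puts the real fingertips about 17 mm behind the reported TCP, where the task says 17 mm ahead. I'll open, go lower in steps and check.

```bash
python3 -m inch '{"travel":[[0,0,0],[0,0,0],[0,0,0],[0,0,0],[0,0,0],[0,0,0],[0,0,0.01],[0,0,0.02],[0,0,0.03],[0,0,0.035]],"spin":[0,0,0,0,0,0,0,0,0,0]}' 0.3 15 && python3 -m inch '{"travel":[[0,0,0],[0,0,0]],"spin":[0,0]}' &&  python3 - <<'E'
from h import *
from plant import robot,optics
s=robot.read_state();print(loc(s['tool_pos']))
i=optics.camera_info("wrist"); p,d=optics.read_camera("wrist")
np.savez("w3.npz",p=p,d=d,K=i["camera_matrix"],V=i["view"])
P,u,v=cloud(p,d,i["camera_matrix"],np.array(i["view"]));L=loc(P)
for z in np.arange(.05,.17,.01):
    q=L[(L[:,2]>z)&(L[:,2]<z+.01)&(abs(L[:,0]+.009)<.07)&(abs(L[:,1])<.03)]
    print(z.round(3),np.histogram(q[:,0]+.009,np.arange(-.06,.061,.01))[0],np.percentile(q[:,1],[2,98]).round(3) if len(q) else 0)
E
```

```text
t: 5.42
tool_pos: [0.4691, -0.3245, 0.0573]
orientation: [-3.11, -0.43, 0.003]
force: [-0.8, -0.1, -1.2]
opening: 0.0623
gripper_force: 0.0
t: 5.58
tool_pos: [0.4697, -0.325, 0.0588]
orientation: [-3.111, -0.43, 0.002]
force: [-0.1, 1.0, -0.3]
opening: 0.0649
gripper_force: 0.0
[[-0.01132928 -0.00073981  0.05883529]]
0.05 [  0   0   0   0  18  42  56 104 299 213 282  38] [-0.006  0.019]
0.06 [  0   0   0   0  18  46 131 209  28   0   5   3] [-0.011  0.019]
0.07 [  0  12  82   0  16  61  69  67   0 100   0   0] [-0.007  0.011]
0.08 [  0 100 171   0  29  70  72  73   0 220  55   0] [-0.007  0.011]
0.09 [  0 136 205   0  26 102  81  90   0 250  77   0] [-0.007  0.011]
0.1 [  0 171 245   0  84 402 119 119   0 322 108   0] [-0.007  0.011]
0.11 [  3 223 302   0   0   0 261 448   0 375 143   0] [-0.008  0.01 ]
0.12 [ 14 281 317   0   0   0   0   0   0 418 193   0] [-0.004  0.009]
0.13 [  0 275 293   0   0   0   0   0   0 422 149   0] [0.002 0.01 ]
0.14 [  0  47 155   0   0   0   0   0   0 185  15   0] [-0.01  0.01]
0.15 [  0   0 384   0   0   0   0   0   0 350   0   0] [-0.01   0.007]
0.16 [  0   0 800   4   2   1   4   2   7 569   0   0] [-0.008  0.029]
```

```bash
python3 -m inch '{"travel":[[0,0,0],[0,0,0],[0,0,0],[0,0,0],[0,0,0],[0,0,0],[0,0,0],[0,0,0],[0,0,0],[0,0,0]],"spin":[0,0,0,0,0,0,0,0,0,0]}' 1 15;  python3 - <<'E'
from h import *
from plant import robot
s=robot.read_state();print(loc(s['tool_pos']))
E
```

```text
t: 6.47
tool_pos: [0.4704, -0.3255, 0.0601]
orientation: [3.112, 0.43, 0.0]
force: [-0.0, -1.5, 2.3]
opening: 0.0207
gripper_force: 14.5
[[-0.01067543 -0.00017414  0.06005825]]
```

```bash
python3 -m inch '{"travel":[[0,-0.006,0],[0,-0.014,0],[0,-0.022,0],[0,-0.030,0],[0,-0.038,0],[0,-0.046,0],[0,-0.054,0],[0,-0.060,0],[0,-0.065,0],[0,-0.065,0]],"spin":[0,0,0,0,0,0,0,0,0,0]}';  python3 - <<'E'
from h import *
from plant import robot
s=robot.read_state();print(loc(s['tool_pos']))
E
```

```text
t: 7.3
tool_pos: [0.4535, -0.2655, 0.0601]
orientation: [3.105, 0.429, 0.003]
force: [6.5, -23.3, -12.8]
opening: 0.0279
gripper_force: 15.0
[[-0.07297217 -0.00018478  0.060053  ]]
```

```bash
cat >> h.py <<'E'
def prof(f,zs,xr=(-.14,.14),bin=.004,yr=.03):
    from plant import optics
    i=optics.camera_info("wrist"); p,d=optics.read_camera("wrist")
    np.savez(f+".npz",p=p,d=d,K=i["camera_matrix"],V=i["view"])
    P,u,v=cloud(p,d,i["camera_matrix"],np.array(i["view"]));L=loc(P)
    for a,b in zs:
        q=L[(L[:,2]>a)&(L[:,2]<b)&(L[:,0]>xr[0])&(L[:,0]<xr[1])&(abs(L[:,1])<yr)]
        h=np.histogram(q[:,0],np.arange(*xr,bin)); print(a,b,[(round(float(x)*1000),int(n)) for n,x in zip(*h) if n>3])
    return L,p
E
python3 - <<'E'
from h import *
L,p=prof("w4",[(.1,.108),(.108,.116),(.04,.056)],(-.13,.13))
cv2.imwrite("pics/f.png",cv2.resize(p[100:300,120:390,::-1],None,fx=2.2,fy=2.2))
E
```

```text
0.1 0.108 [(-102, 56), (-98, 60), (-94, 58), (-90, 99), (-86, 135), (-82, 116), (-70, 45), (-66, 59), (-62, 48), (-58, 65), (-54, 57), (-50, 59), (-46, 32)]
0.108 0.116 [(-106, 9), (-102, 64), (-98, 64), (-94, 70), (-90, 111), (-86, 104), (-82, 116), (-70, 214), (-66, 321), (-62, 270), (-58, 74), (-54, 66), (-50, 67), (-46, 48)]
0.04 0.056 [(-94, 44), (-90, 125), (-86, 153), (-82, 177), (-78, 65), (-74, 162), (-70, 188), (-66, 54), (-62, 50), (-58, 40), (-54, 41), (-50, 78), (-46, 102), (-42, 90), (-38, 108), (-34, 109), (-30, 84), (-26, 31), (14, 49), (18, 49), (22, 34), (26, 52), (30, 16), (78, 14), (82, 48), (86, 54), (90, 59), (94, 49), (114, 4)]
```

View pics/f.png

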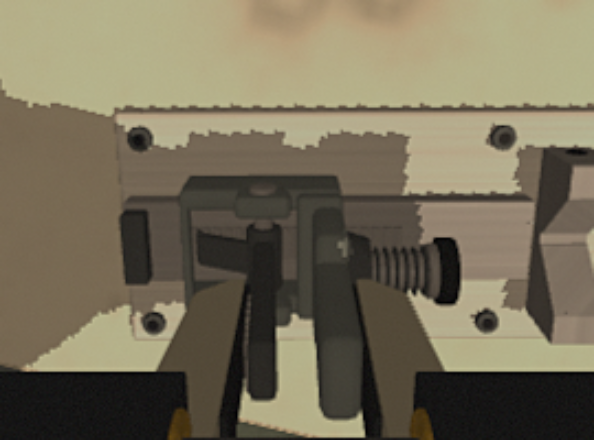

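Jaw fully back: the post is at -64 mm in the cradle frame and the pad at (447,270) stands well clear of the V-block. I'll release, lift, and go over to the rest on the near side of the lead-glass shield.

```bash
python3 -m inch '{"travel":[[0,0.001,0],[0,0.001,0],[0,0.001,0],[0,0.001,0],[0,0.001,-0.02],[0,0.001,-0.05],[0,0.001,-0.09],[-0.01,-0.01,-0.13],[-0.03,-0.03,-0.16],[-0.05,-0.06,-0.18]],"spin":[0,0,0,0,0,0,0,0,0,0]}' 0 && python3 - <<'E'
from h import *
print(prof("w5",[(.108,.116)],(-.13,.13))[0].shape)
rel((.37,-.0,.26)); rel((.37,.15,.26)); rel((.41,.31,.25),np.deg2rad(-4.2))
E
```

```text
t: 8.18
tool_pos: [0.3887, -0.2192, 0.2433]
orientation: [3.11, 0.43, 0.004]
force: [0.4, 0.2, 1.5]
opening: 0.089
gripper_force: 0.0
0.108 0.116 [(-90, 23), (-86, 43), (-70, 58), (-66, 88), (-62, 60)]
(195853, 3)
travel mm [  43.2 -212.3  -12.9] spin None q6 0.67 |t| 0.217
travel mm [  84.  -356.7  -13.5] spin None q6 0.67 |t| 0.367
travel mm [ 166.  -499.8   -3.9] spin -1.222 q6 0.67 |t| 0.527
```

```bash
python3 -m inch '{"travel":[[0.005,-0.035,-0.005],[0.015,-0.075,-0.01],[0.025,-0.115,-0.013],[0.033,-0.155,-0.013],[0.041,-0.195,-0.013],[0.05,-0.235,-0.013],[0.061,-0.275,-0.013],[0.072,-0.315,-0.013],[0.084,-0.355,-0.013],[0.11,-0.385,-0.013]],"spin":[-0.1,-0.22,-0.34,-0.46,-0.58,-0.7,-0.82,-0.94,-1.06,-1.18]}' && python3 - <<'E'
from h import *
rel((.45,.37,.26),np.deg2rad(-4.2))
E
```

```text
t: 9.07
tool_pos: [0.3875, 0.1849, 0.253]
orientation: [-2.338, -2.098, -0.001]
force: [0.3, -1.4, 1.0]
opening: 0.0933
gripper_force: 0.0
travel mm [190.8  42.2  -6.8] spin -0.035 q6 0.43 |t| 0.195
```

```bash
python3 -m inch '{"travel":[[0.035,0.008,0],[0.07,0.016,0],[0.11,0.024,0],[0.145,0.032,0],[0.17,0.038,0],[0.18,0.04,0],[0.18,0.04,0]],"spin":[0,-0.01,-0.02,-0.03,-0.03,-0.03,-0.03]}' && python3 - <<'E'
from h import *
from plant import optics,models
i=optics.camera_info("wrist"); p,d=optics.read_camera("wrist")
np.savez("w6.npz",p=p,d=d,K=i["camera_matrix"],V=i["view"])
cv2.imwrite("pics/g.png",p[:,:,::-1])
P,u,v=cloud(p,d,i["camera_matrix"],np.array(i["view"]))
for n in("long_shield","short_shield","shield_cap_end"):
    for r in models.masks_of("wrist",n)[:2]:
        M=r["region"][v,u]&(P[:,2]>.03)&(P[:,2]<.07); S=P[M]
        if len(S)>50: print(n,round(r["p"],2),len(S),cv2.minAreaRect(S[:,:2].astype(np.float32)),np.percentile(S[:,2],[50,98]).round(4), cv2.fitLine(S[S[:,2]>S[:,2].max()-.012][:,:2].astype(np.float32),cv2.DIST_L2,0,.01,.01).ravel())
E
```

```text
t: 9.65
tool_pos: [0.4496, 0.3575, 0.2515]
orientation: [-2.312, -2.126, 0.003]
force: [-0.5, -0.4, -0.8]
opening: 0.0929
gripper_force: 0.0
long_shield 0.55 2389 ((0.5094510316848755, 0.34142589569091797), (0.04440077766776085, 0.10119658708572388), 2.2720985412597656) [0.0514 0.0555] [ 0.03743818 -0.99929893  0.5093296   0.34329575]
short_shield 0.89 1590 ((0.40671536326408386, 0.3454270362854004), (0.03806028142571449, 0.08204562216997147), 2.1380679607391357) [0.0446 0.0481] [ 0.04135652 -0.99914443  0.4068885   0.34658337]
shield_cap_end 0.91 2384 ((0.5094510316848755, 0.34142589569091797), (0.04440077766776085, 0.10119658708572388), 2.2720985412597656) [0.0514 0.0555] [ 0.03743818 -0.99929893  0.5093296   0.34329575]
```

View pics/g.png

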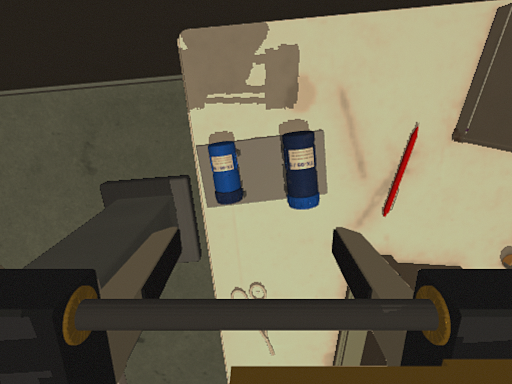

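```bash
python3 - <<'E'
from h import *
p,d,K,V=load("w6.npz")
c=cv2.resize(p[115:220,200:330],(740,600),interpolation=cv2.INTER_CUBIC)
cv2.imwrite("pics/i.png",np.clip(c[:,:,::-1].astype(float)*1.6,0,255).astype(np.uint8))
P,u,v=cloud(p,d,K,V)
a=np.array([-.0375,.9993]);n=np.array([.9993,.0375]);D=P[:,:2]-[.5094,.3414]
s=D@a;w=D@n
for x in np.arange(-.052,.054,.006):
    k=(s>x)&(s<x+.006)&(abs(w)<.03)&(P[:,2]>.024)
    print(round(x,3),k.sum(),np.percentile(P[k,2],[90,98]).round(4) if k.sum() else 0, (np.percentile(w[k],[1,99]).round(4)) if k.sum() else 0)
E
```

```text
-0.052 80 [0.0543 0.0551] [-0.0202  0.02  ]
-0.046 129 [0.0554 0.0562] [-0.0211  0.021 ]
-0.04 148 [0.0554 0.0563] [-0.0217  0.0219]
-0.034 129 [0.0541 0.0547] [-0.0199  0.0214]
-0.028 131 [0.0544 0.0553] [-0.0202  0.0196]
-0.022 130 [0.0542 0.0549] [-0.0203  0.0198]
-0.016 134 [0.0541 0.0548] [-0.0201  0.0207]
-0.01 139 [0.0538 0.0551] [-0.0205  0.0212]
-0.004 145 [0.0532 0.0543] [-0.0196  0.0198]
0.002 536 [0.3479 0.351 ] [-0.0191  0.0188]
0.008 847 [0.3528 0.3562] [-0.0182  0.0183]
0.014 1750 [0.356  0.3611] [-0.0158  0.0128]
0.02 2252 [0.3611 0.3666] [-0.0156  0.0117]
0.026 683 [0.3722 0.377 ] [-0.0191  0.0194]
0.032 4560 [0.3812 0.3821] [-0.0295  0.0063]
0.038 3867 [0.3756 0.3762] [-0.0292  0.0105]
0.044 5183 [0.3749 0.3758] [-0.0292  0.0168]
0.05 80 [0.05   0.0527] [-0.0175  0.0182]
```

View pics/i.png

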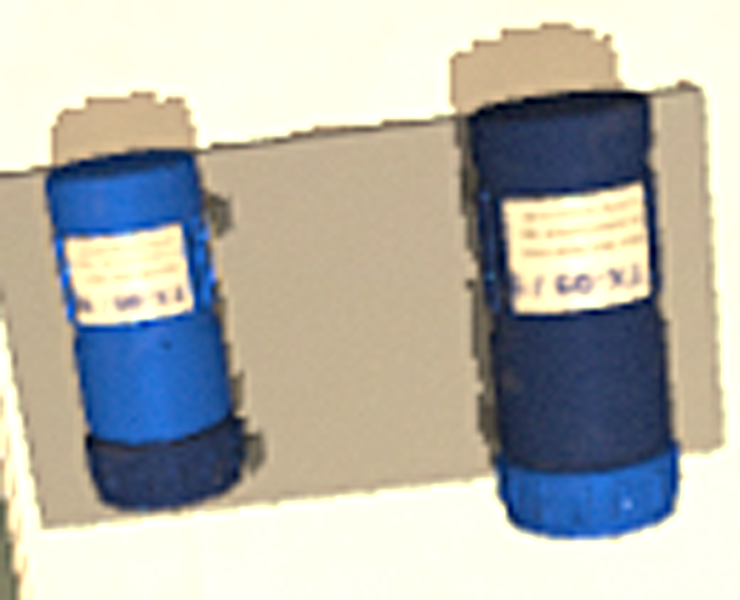

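The long, dark shield is at about (570,320) in the crop. Its wider, lighter ridged cap is at the lower end, which is world -y. Centre (0.509, 0.341), 101 x 44 mm, top at z 54 mm: all consistent with the given sizes.

```bash
python3 - <<'E'
from h import *
rel((.5094,.3414,.06),np.deg2rad(2.15))
E
```

```text
travel mm [ -8.   60.3 192.9] spin -0.124 q6 0.67 |t| 0.202
```

```bash
python3 -m inch '{"travel":[[-0.008,0.025,0.005],[-0.008,0.05,0.02],[-0.008,0.06,0.05],[-0.008,0.06,0.085],[-0.008,0.06,0.12],[-0.008,0.06,0.15],[-0.008,0.06,0.175],[-0.008,0.06,0.19],[-0.008,0.06,0.193],[-0.008,0.06,0.193]],"spin":[-0.06,-0.12,-0.124,-0.124,-0.124,-0.124,-0.124,-0.124,-0.124,-0.124]}' 0 && python3 - <<'E'
from h import *
from plant import optics
i=optics.camera_info("wrist"); p,d=optics.read_camera("wrist")
np.savez("w7.npz",p=p,d=d,K=i["camera_matrix"],V=i["view"])
P,u,v=cloud(p,d,i["camera_matrix"],np.array(i["view"]));C=p[v,u].astype(int)
k=(C[:,2]>C[:,0]+20)&(P[:,2]>.03)&(P[:,2]<.065)&(abs(P[:,0]-.509)<.035)&(abs(P[:,1]-.34)<.07)
print(k.sum(),cv2.minAreaRect(P[k][:,:2].astype(np.float32)))
a=np.deg2rad(2.15);D=P[:,:2]-[.5094,.3414];w=D@[np.cos(a),np.sin(a)];s=D@[-np.sin(a),np.cos(a)]
for z in np.arange(.05,.12,.006):
    q=(P[:,2]>z)&(P[:,2]<z+.006)&(abs(w)>.03)&(abs(w)<.07)&(abs(s)<.02); print(z.round(3),q.sum(),np.histogram(w[q],np.arange(-.07,.071,.01))[0])
rel((.5094,.3414,.0),np.deg2rad(2.15))
E
```

```text
t: 10.68
tool_pos: [0.5086, 0.3413, 0.0591]
orientation: [-2.18, -2.262, 0.003]
force: [0.4, 0.1, 0.1]
opening: 0.0928
gripper_force: 0.0
3969 ((0.5085777044296265, 0.34173670411109924), (0.04386710003018379, 0.10025250166654587), 3.2664031982421875)
0.05 0 [0 0 0 0 0 0 0 0 0 0 0 0 0 0]
0.056 0 [0 0 0 0 0 0 0 0 0 0 0 0 0 0]
0.062 0 [0 0 0 0 0 0 0 0 0 0 0 0 0 0]
0.068 0 [0 0 0 0 0 0 0 0 0 0 0 0 0 0]
0.074 214 [ 0 28 81  0  0  0  0  0  0  0  0 84 21  0]
0.08 346 [  0  64 104   0   0   0   0   0   0   0   0 106  71   1]
0.086 417 [  7  86 111   0   0   0   0   0   0   0   0 123  82   8]
0.092 456 [  7  98 134   0   0   0   0   0   0   0   0 119  92   6]
0.098 511 [ 13 103 137   0   0   0   0   0   0   0   0 145 102  11]
0.104 585 [ 18 115 157   0   0   0   0   0   0   0   0 169 112  14]
0.11 678 [ 24 134 178   0   0   0   0   0   0   0   0 177 142  23]
0.116 765 [ 34 148 202   0   0   0   0   0   0   0   0 206 143  32]
travel mm [-0.7 -0.3 60.7] spin -0.0 q6 0.47 |t| 0.061
```

```bash
python3 -m inch '{"travel":[[0,0,0.015],[0,0,0.035],[0,0,0.05],[0,0,0.058],[0,0,0.062],[0,0,0.062]],"spin":[0,0,0,0,0,0]}' 0 && python3 -m inch '{"travel":[[0,0,0],[0,0,0],[0,0,0],[0,0,0],[0,0,0],[0,0,0],[0,0,0],[0,0,0],[0,0,0],[0,0,0]],"spin":[0,0,0,0,0,0,0,0,0,0]}' 1 35
```

```text
t: 11.23
tool_pos: [0.5097, 0.3429, -0.0016]
orientation: [2.179, 2.263, 0.001]
force: [-0.5, 0.0, -0.5]
opening: 0.0928
gripper_force: 0.0
t: 12.07
tool_pos: [0.509, 0.3428, -0.0022]
orientation: [-2.178, -2.263, 0.001]
force: [-1.9, -0.3, 2.2]
opening: 0.042
gripper_force: 35.0
```

```bash
python3 -m inch '{"travel":[[0,0,-0.01],[0,0,-0.03],[0,0,-0.06],[0,0,-0.095],[0,-0.01,-0.13],[-0.005,-0.03,-0.165],[-0.015,-0.06,-0.19],[-0.04,-0.09,-0.2],[-0.075,-0.11,-0.2],[-0.115,-0.12,-0.2]],"spin":[0,0,0,0,0,0,0,0,0,0]}' && python3 - <<'E'
from h import *
rel((.38,-.0,.22)); rel((.40,-.18,.22));rel(cr(.065,0,.2),np.deg2rad(15.8))
E
```

```text
t: 12.9
tool_pos: [0.3916, 0.2235, 0.1986]
orientation: [-2.175, -2.267, -0.002]
force: [1.1, -0.9, -4.9]
opening: 0.0418
gripper_force: 35.0
travel mm [-222.8  -20.8  -21.6] spin None q6 0.36 |t| 0.225
travel mm [-403.4   -8.2  -21.8] spin None q6 0.36 |t| 0.404
travel mm [-625.3   73.9   -1.9] spin -0.234 q6 0.36 |t| 0.63
```

```bash
python3 -m inch '{"travel":[[-0.038,-0.01,-0.01],[-0.076,-0.018,-0.02],[-0.114,-0.02,-0.02],[-0.152,-0.02,-0.02],[-0.19,-0.02,-0.02],[-0.228,-0.02,-0.02],[-0.266,-0.018,-0.02],[-0.304,-0.015,-0.02],[-0.342,-0.012,-0.02],[-0.38,-0.01,-0.02]],"spin":[0,0,0,0,-0.03,-0.06,-0.1,-0.14,-0.18,-0.23]}' && python3 - <<'E'
from h import *
rel(cr(.062,0,.18),np.deg2rad(15.8))
E
```

```text
t: 13.73
tool_pos: [0.3976, -0.1586, 0.2177]
orientation: [-1.903, -2.5, -0.0]
force: [1.2, 0.1, -5.9]
opening: 0.042
gripper_force: 35.0
travel mm [-252.9   26.5   37.7] spin -0.006 q6 -0.77 |t| 0.257
```

```bash
python3 -m inch '{"travel":[[-0.03,0.003,0],[-0.07,0.007,0],[-0.11,0.011,0],[-0.15,0.015,0],[-0.185,0.02,0.01],[-0.215,0.023,0.03],[-0.24,0.026,0.05],[-0.252,0.0265,0.07],[-0.253,0.0265,0.085],[-0.253,0.0265,0.087]],"spin":[0,0,0,0,0,-0.006,-0.006,-0.006,-0.006,-0.006]}' && python3 - <<'E'
from h import *
from plant import optics,models,robot
i=optics.camera_info("wrist"); p,d=optics.read_camera("wrist"); s=robot.read_state()
np.savez("w8.npz",p=p,d=d,K=i["camera_matrix"],V=i["view"])
P,u,v=cloud(p,d,i["camera_matrix"],np.array(i["view"]));L=loc(P);C=p[v,u].astype(int)
t=loc(s['tool_pos'])[0];print(t, s['tool_pos'])
k=(C[:,2]>C[:,0]+15)&(L[:,2]>t[2]-.0)&(L[:,2]<t[2]+.08)&(abs(L[:,0]-t[0])<.08)&(abs(L[:,1])<.035)
q=L[k];print(k.sum(),np.percentile(q,[1,50,99],axis=0).round(4).tolist(),cv2.minAreaRect(q[:,:2].astype(np.float32)))
for x in np.arange(0,.13,.008):
    z=q[(q[:,0]>x)&(q[:,0]<x+.008)]
    if len(z)>10: print(x.round(3),len(z),np.percentile(z[:,2],[98]).round(4),np.percentile(z[:,1],[2,98]).round(4))
# V-blocks / stop check
for a,b,y in((.036,.044,.04),(.058,.07,.03)):
    w=L[(L[:,2]>a)&(L[:,2]<b)&(abs(L[:,1])<y)&(abs(L[:,0])<.14)]; h=np.histogram(w[:,0],np.arange(-.14,.14,.004)); print([(round(float(x)*1000),int(n)) for n,x in zip(*h) if n>3], w[:,1].min(),w[:,1].max())
cv2.imwrite("pics/j.png",p[:,:,::-1])
E
```

```text
t: 14.57
tool_pos: [0.4883, -0.3925, 0.1256]
orientation: [-1.894, -2.496, -0.001]
force: [-0.6, 1.0, -6.9]
opening: 0.0416
gripper_force: 35.0
[ 0.05859984 -0.00068706  0.1271952 ] [ 0.48879448 -0.3922729   0.1271952 ]
7230 [[0.0094, -0.0206, 0.154], [0.0563, -0.0012, 0.1793], [0.109, 0.0188, 0.1829]] ((0.05983985960483551, -0.0010510757565498352), (0.04184655472636223, 0.10179893672466278), 89.37300872802734)
0.008 1177 [0.1828] [-0.0197  0.0184]
0.016 1139 [0.1829] [-0.0192  0.0177]
0.024 767 [0.1816] [-0.0203  0.0186]
0.032 145 [0.1748] [-0.0205  0.0191]
0.04 159 [0.1823] [-0.0207  0.0192]
0.048 197 [0.1825] [-0.0206  0.019 ]
0.056 965 [0.1816] [-0.0177  0.016 ]
0.064 851 [0.1822] [-0.018   0.0168]
0.072 183 [0.1791] [-0.0205  0.0187]
0.088 412 [0.1831] [-0.014  0.013]
0.096 783 [0.183] [-0.0195  0.0179]
0.104 449 [0.1824] [-0.019   0.0171]
[(-96, 19), (-92, 103), (-88, 178), (-84, 131), (-80, 94), (-76, 56), (-72, 15), (-68, 13), (-64, 36), (-60, 41), (12, 67), (16, 147), (20, 143), (24, 143), (28, 114)] -0.03133473804405795 0.03251166189456353
[(-84, 92), (-72, 4), (-68, 89), (-64, 128), (-60, 229), (-56, 109), (-52, 42), (-32, 20), (-28, 64), (-24, 11)] -0.018536849885829723 0.01926512289149042
```

View pics/j.png

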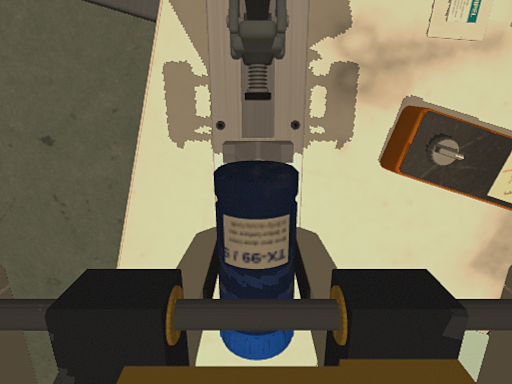

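The shield hangs level in the fingers with its cap (bottom of the image, 255,340) towards the stop. Its mid is at cradle x 60, axis z 161 mm. I'll shift it 4 mm towards the stop and lower.

```bash
python3 -m inch '{"travel":[[-0.002,0.0015,0.012],[-0.004,0.0015,0.03],[-0.004,0.0015,0.05],[-0.004,0.0015,0.068],[-0.004,0.0015,0.082],[-0.004,0.0015,0.092],[-0.004,0.0015,0.099],[-0.004,0.0015,0.103],[-0.004,0.0015,0.105],[-0.004,0.0015,0.105]],"spin":[0,0,0,0,0,0,0,0,0,0]}' && python3 -m inch '{"travel":[[0,0,0.001],[0,0,0.002],[0,0,0.003],[0,0,0.004],[0,0,0.005]],"spin":[0,0,0,0,0]}' && python3 - <<'E'
from h import *
from plant import robot
print(loc(robot.read_state()['tool_pos']))
E
```

```text
t: 15.45
tool_pos: [0.4936, -0.3974, 0.0262]
orientation: [1.897, 2.504, -0.0]
force: [-0.5, 0.5, -5.7]
opening: 0.042
gripper_force: 35.0
t: 15.87
tool_pos: [0.4934, -0.3973, 0.0209]
orientation: [1.897, 2.504, -0.0]
force: [-0.7, 0.8, -6.2]
opening: 0.0417
gripper_force: 35.0
[[0.06468465 0.00240302 0.02093984]]
```

```bash
python3 -m inch '{"travel":[[0,-0.001,0.001],[0,-0.0015,0.002],[0,-0.0015,0.003],[0,-0.0015,0.004],[0,-0.0015,0.005],[0,-0.0015,0.0055]],"spin":[0,0,0,0,0,0]}' && python3 -m inch '{"travel":[[0,0,0.0005],[0,0,0.001]],"spin":[0,0]}'
```

```text
t: 16.37
tool_pos: [0.4918, -0.3975, 0.0151]
orientation: [-1.897, -2.504, -0.0]
force: [0.5, -0.1, -5.9]
opening: 0.0414
gripper_force: 35.0
t: 16.53
tool_pos: [0.4918, -0.3976, 0.0148]
orientation: [-1.897, -2.504, 0.0]
force: [-3.7, 3.4, 2.8]
opening: 0.0417
gripper_force: 35.0
```

Contact is made and the V-blocks carry the weight. Releasing.

```bash
python3 -m inch '{"travel":[[0,0,0.0005],[0,0,0.0005]],"spin":[0,0]}' && python3 -m inch '{"travel":[[0,0,0],[0,0,0],[0,0,0],[0,0,0],[0,0,0],[0,0,0],[0,0,-0.01],[0,0,-0.03],[0,0,-0.06],[0.01,0,-0.09]],"spin":[0,0,0,0,0,0,0,0,0,0]}' 0 && python3 -m inch '{"travel":[[0.03,0,-0.025],[0.05,0,-0.03],[0.05,0,-0.03],[0.05,0,-0.03]],"spin":[0,0,0,0]}' && python3 - <<'E'
from h import *
from plant import optics,robot
i=optics.camera_info("wrist"); p,d=optics.read_camera("wrist")
np.savez("w9.npz",p=p,d=d,K=i["camera_matrix"],V=i["view"])
P,u,v=cloud(p,d,i["camera_matrix"],np.array(i["view"]));L=loc(P);C=p[v,u].astype(int)
k=(C[:,2]>C[:,0]+15)&(L[:,2]>.05)&(L[:,2]<.08)&(abs(L[:,0]-.06)<.08)&(abs(L[:,1])<.035)
q=L[k];print(k.sum(),np.percentile(q,[1,50,99],axis=0).round(4).tolist(),cv2.minAreaRect(q[:,:2].astype(np.float32)))
for x in np.arange(0,.13,.01):
    z=q[(q[:,0]>x)&(q[:,0]<x+.01)]
    if len(z)>10: print(x.round(3),len(z),np.percentile(z[:,2],[98]).round(4),np.percentile(z[:,1],[2,98]).round(4))
s=robot.read_state();print(loc(s['tool_pos']),s['q'].round(2))
E
```

```text
t: 16.7
tool_pos: [0.4918, -0.3977, 0.0147]
orientation: [-1.897, -2.504, 0.0]
force: [-6.1, 3.1, 3.0]
opening: 0.0419
gripper_force: 35.0
t: 17.53
tool_pos: [0.4886, -0.3885, 0.1046]
orientation: [-1.898, -2.502, 0.0]
force: [1.1, -0.0, 0.7]
opening: 0.0933
gripper_force: 0.0
t: 17.87
tool_pos: [0.4762, -0.3397, 0.1354]
orientation: [1.894, 2.503, -0.0]
force: [-0.0, -0.4, 0.4]
opening: 0.093
gripper_force: 0.0
2780 [[0.0157, -0.0199, 0.0545], [0.0721, 0.0008, 0.0672], [0.1106, 0.02, 0.0715]] ((0.06738937646150589, -0.0007842313498258591), (0.10468629002571106, 0.0432247668504715), 0.9694445729255676)
0.01 223 [0.071] [-0.0194  0.0195]
0.02 406 [0.0708] [-0.0185  0.0186]
0.03 211 [0.0696] [-0.0191  0.0199]
0.04 66 [0.0641] [-0.0201  0.0201]
0.05 61 [0.07] [-0.0195  0.0202]
0.06 345 [0.0702] [-0.0186  0.0185]
0.07 347 [0.0711] [-0.0198  0.0183]
0.08 359 [0.0709] [-0.0189  0.0196]
0.09 362 [0.071] [-0.0193  0.0199]
0.1 363 [0.0722] [-0.0204  0.02  ]
0.11 36 [0.0674] [-0.0201  0.02  ]
[[0.00477025 0.00108611 0.13433785]] [-0.71  0.13  1.62 -0.    1.39 -0.98]
```

The shield is seated level in both V-blocks: y ≈ 0, top at 71 mm along its whole length, about 3.5 mm short of the stop. Next I'll take the post by its sides.

```bash
python3 - <<'E'
from h import *
for f in("w5","w9"):
    P,u,v=cloud(*load(f+".npz"));L=loc(P)
    q=L[(L[:,2]>.109)&(L[:,2]<.116)&(abs(L[:,1])<.013)&(L[:,0]<-.05)&(L[:,0]>-.078)]; print(f,len(q),np.percentile(q,[3,50,97],axis=0).round(4).tolist())
rel(cr(-.064,0,.062),np.deg2rad(15.8))
E
```

```text
w5 198 [[-0.0679, -0.0096, 0.1097], [-0.0637, 0.0007, 0.1123], [-0.0589, 0.0099, 0.1141]]
w9 457 [[-0.068, -0.0094, 0.1101], [-0.0636, 0.0006, 0.1122], [-0.0589, 0.0101, 0.1138]]
travel mm [68.8 -1.2 72.3] spin -0.001 q6 -0.98 |t| 0.1
```

```bash
python3 -m inch '{"travel":[[0.025,-0.001,0],[0.05,-0.001,0],[0.066,-0.001,0.005],[0.069,-0.001,0.02],[0.069,-0.001,0.04],[0.069,-0.001,0.06],[0.069,-0.001,0.07],[0.069,-0.001,0.072],[0.069,-0.001,0.072],[0.069,-0.001,0.072]],"spin":[0,0,0,0,0,0,0,0,0,0]}' 0.4 && python3 - <<'E'
from h import *
rel(cr(-.0635,0.0005,.062),np.deg2rad(15.8))
E
```

```text
t: 18.75
tool_pos: [0.4564, -0.2743, 0.0624]
orientation: [1.897, 2.503, -0.0]
force: [0.3, 0.5, 0.3]
opening: 0.056
gripper_force: 0.0
travel mm [-0.3  0.3  0.4] spin -0.002 q6 -0.91 |t| 0.001
```

```bash
python3 -m inch '{"travel":[[0,0,0],[0,0,0],[0,0,0],[0,0,0],[0,0,0],[0,0,0],[0,0,0],[0,0,0],[0,0,0],[0,0,0]],"spin":[0,0,0,0,0,0,0,0,0,0]}' 1 50 && python3 -m inch '{"travel":[[-0.003,0,0],[-0.008,0,0],[-0.013,0,0],[-0.018,0,0],[-0.023,0,0],[-0.028,0,0],[-0.032,0,0],[-0.034,0,0],[-0.035,0,0],[-0.035,0,0]],"spin":[0,0,0,0,0,0,0,0,0,0]}' && python3 - <<'E'
from h import *
from plant import robot
s=robot.read_state();print(loc(s['tool_pos']),s['force'][:2]@U)
E
```

```text
t: 19.58
tool_pos: [0.4557, -0.2739, 0.0621]
orientation: [-1.897, -2.504, 0.001]
force: [-5.6, -0.2, 5.1]
opening: 0.022
gripper_force: 50.0
t: 20.42
tool_pos: [0.4652, -0.3073, 0.0621]
orientation: [-1.897, -2.503, 0.0]
force: [-5.9, 2.1, 6.4]
opening: 0.0217
gripper_force: 50.0
[[-0.02962118 -0.00025376  0.06208627]] -3.6190719581110207
```

```bash
f(){ python3 - <<'E'
from h import *
from plant import robot
s=robot.read_state();print(loc(s['tool_pos'])[0].round(4),round(s['force'][:2]@U,2))
E
}
python3 -m inch '{"travel":[[-0.001,0,0],[-0.002,0,0],[-0.003,0,0],[-0.003,0,0]],"spin":[0,0,0,0]}'>/dev/null; f
python3 -m inch '{"travel":[[-0.001,0,0],[-0.002,0,0],[-0.002,0,0]],"spin":[0,0,0]}'>/dev/null; f
python3 -m inch '{"travel":[[-0.001,0,0],[-0.002,0,0],[-0.002,0,0]],"spin":[0,0,0]}'>/dev/null; f
python3 -m inch '{"travel":[[-0.001,0,0],[-0.002,0,0],[-0.002,0,0]],"spin":[0,0,0]}'>/dev/null; f
```

```text
[-0.0269 -0.0003  0.062 ] -4.55
[-0.025  -0.0003  0.062 ] -7.29
[-0.0237 -0.0003  0.062 ] -8.01
[-0.0219 -0.0003  0.062 ] -8.89
```

```bash
f(){ python3 - <<'E'
from h import *
from plant import robot
s=robot.read_state();print(loc(s['tool_pos'])[0].round(4),round(s['force'][:2]@U,2))
E
}
for i in 1 2 3; do python3 -m inch '{"travel":[[-0.001,0,0],[-0.002,0,0],[-0.002,0,0]],"spin":[0,0,0]}'>/dev/null; f; done
python3 - <<'E'
from h import *
L,p=prof("w10",[(.109,.116),(.04,.056)],(-.06,.13),.002,.012)
q,u,v=cloud(*load("w10.npz")); C=p[v,u].astype(int)
k=(C[:,2]>C[:,0]+15)&(L[:,2]>.055)&(L[:,2]<.08)&(L[:,0]>-.01)&(L[:,0]<.13)&(abs(L[:,1])<.015); print("shield x",np.percentile(L[k,0],[0,1,99,100]))
cv2.imwrite("pics/k.png",cv2.resize(p[60:340,120:400,::-1],(580,580)))
E
```

```text
[-0.0202 -0.0003  0.062 ] -11.19
[-0.0185 -0.0003  0.062 ] -11.93
[-0.0166 -0.0003  0.062 ] -13.79
0.109 0.116 [(-40, 27), (-38, 33), (-36, 8), (-24, 42), (-22, 125), (-20, 218), (-18, 156), (-16, 156), (-14, 111), (-12, 35), (-10, 7)]
0.04 0.056 [(-44, 6), (-42, 159), (-40, 80), (-38, 24), (-36, 15), (-34, 11), (-26, 7), (-24, 12), (-22, 43)]
shield x [0.01665248 0.01740548 0.09318784 0.09703429]
```

View pics/k.png

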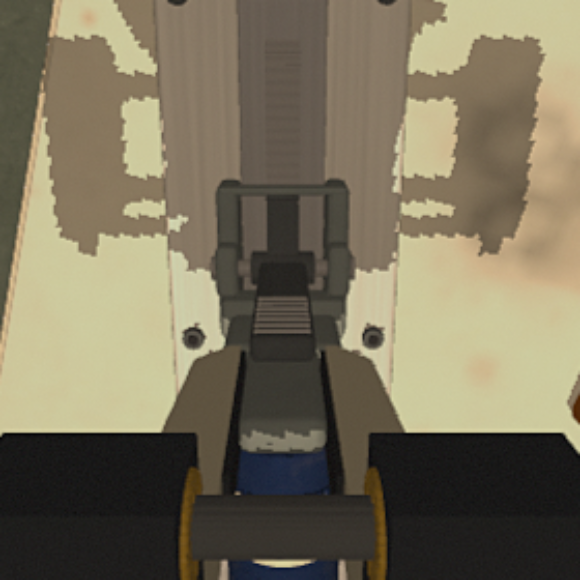

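The shield's base is now at x 17 mm, so the cap is against the stop. The pad is pressed in about 6 mm; 3 mm more.

```bash
cat > f.py <<'E'
from h import *
from plant import robot
s=robot.read_state();print(loc(s['tool_pos'])[0].round(4),round(s['force'][:2]@U,2),s['opening'],s['t'])
E
python3 -m inch '{"travel":[[-0.001,0,0],[-0.002,0,0],[-0.002,0,0]],"spin":[0,0,0]}'>/dev/null; python3 f.py
python3 -m inch '{"travel":[[-0.001,0,0],[-0.001,0,0],[-0.001,0,0]],"spin":[0,0,0]}'>/dev/null; python3 f.py
```

```text
[-0.0151 -0.0002  0.062 ] -15.44 0.021657577731604247 22.55
[-0.0143 -0.0003  0.062 ] -15.85 0.021483086119690475 22.8
```

```bash
python3 -m inch '{"travel":[[0,0,0],[0,0,0],[0,0,0],[0,0,0],[0,0,0],[0,0,0]],"spin":[0,0,0,0,0,0]}' 0.3 && python3 -m inch '{"travel":[[0,0,-0.01],[0,0,-0.03],[0,0,-0.06],[0,0,-0.09],[0.02,0,-0.12],[0.05,0,-0.135],[0.08,0,-0.135],[0.1,0,-0.135],[0.1,0,-0.135],[0.1,0,-0.135]],"spin":[0,0,0,0,0,0,0,0,0,0]}' 0 && python3 - <<'E'
from h import *
L,p=prof("w11",[(.109,.116),(.04,.056)],(-.06,.13),.002,.012)
C=None;q,u,v=cloud(*load("w11.npz")); C=p[v,u].astype(int)
k=(C[:,2]>C[:,0]+15)&(L[:,2]>.05)&(L[:,2]<.08)&(L[:,0]>-.01)&(L[:,0]<.13)&(abs(L[:,1])<.025); print("shield x",np.percentile(L[k,0],[0,1,99,100]))
for x in np.arange(.01,.12,.012):
    z=L[k&(L[:,0]>x)&(L[:,0]<x+.012)]
    if len(z)>5: print(x.round(3),len(z),np.percentile(z[:,2],98).round(4))
q=L[(L[:,2]>.109)&(L[:,2]<.116)&(abs(L[:,1])<.013)&(L[:,0]<.0)&(L[:,0]>-.03)]; print(len(q),np.percentile(q,[3,50,97],axis=0).round(4).tolist())
cv2.imwrite("pics/l.png",p[:,:,::-1])
E
```

```text
t: 23.3
tool_pos: [0.4704, -0.3247, 0.0617]
orientation: [1.897, 2.504, 0.0]
force: [0.1, -0.8, -0.8]
opening: 0.0571
gripper_force: 0.0
t: 24.13
tool_pos: [0.4436, -0.228, 0.1979]
orientation: [1.894, 2.504, -0.0]
force: [-0.1, 0.2, -0.1]
opening: 0.0931
gripper_force: 0.0
0.109 0.116 [(-46, 7), (-24, 34), (-22, 46), (-20, 43), (-18, 29), (-16, 28)]
0.04 0.056 [(-44, 69), (-42, 16), (-40, 7), (-38, 7), (-36, 4), (-26, 9), (-24, 29)]
shield x [0.01601528 0.01689572 0.11613317 0.11785815]
0.01 142 0.0713
0.022 228 0.071
0.034 70 0.0686
0.046 11 0.059
0.082 66 0.0714
0.094 245 0.0718
0.106 169 0.072
182 [[-0.0229, -0.0094, 0.1096], [-0.0196, 0.0009, 0.1122], [-0.0145, 0.0102, 0.1138]]
```

View pics/l.png

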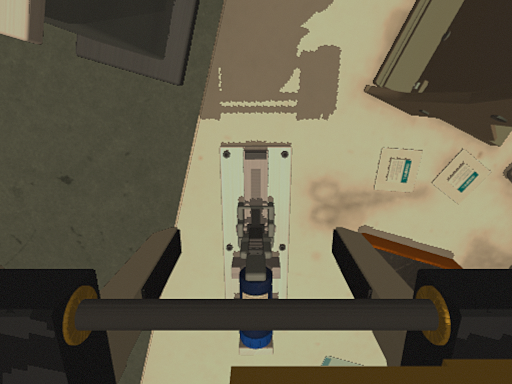

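The ratchet holds, but it gave back almost a whole step, leaving about 4 mm of spring travel. There is plenty of time, so I'll take the post again and push about 1.3 mm further than before to catch the next tooth.

```bash
python3 - <<'E'
from h import *
rel(cr(-.0188,0.0003,.062),np.deg2rad(15.8))
E
```

```text
travel mm [-9.210e+01 -1.000e-01  1.357e+02] spin -0.001 q6 -0.85 |t| 0.164
```

```bash
python3 -m inch '{"travel":[[-0.03,0,0],[-0.06,0,0],[-0.085,0,0.01],[-0.092,0,0.03],[-0.092,0,0.06],[-0.092,0,0.09],[-0.092,0,0.115],[-0.092,0,0.13],[-0.092,0,0.136],[-0.092,0,0.136]],"spin":[0,0,0,0,0,0,0,0,0,0]}' 0.4 && python3 f.py && python3 -m inch '{"travel":[[0,0,0],[0,0,0],[0,0,0],[0,0,0],[0,0,0],[0,0,0],[0,0,0],[0,0,0]],"spin":[0,0,0,0,0,0,0,0]}' 1 50 >/dev/null; python3 f.py
python3 -m inch '{"travel":[[-0.001,0,0],[-0.002,0,0],[-0.003,0,0],[-0.003,0,0]],"spin":[0,0,0,0]}'>/dev/null; python3 f.py
```

```text
t: 25.02
tool_pos: [0.4669, -0.3169, 0.0586]
orientation: [-1.896, -2.5, 0.0]
force: [0.5, -0.2, -0.6]
opening: 0.0559
gripper_force: 0.0
[-0.0199 -0.0013  0.0586] 0.36 0.055901985262520854 25.0167
[-0.0191 -0.0003  0.0616] -0.65 0.021314185221903374 25.6833
[-0.0187 -0.0002  0.0616] -15.9 0.021917063749832932 26.0167
```

```bash
for i in 1 2 3; do python3 -m inch '{"travel":[[-0.001,0,0],[-0.0015,0,0],[-0.0015,0,0]],"spin":[0,0,0]}'>/dev/null; python3 f.py; done
```

```text
[-0.0186 -0.0003  0.0615] -22.07 0.021677196115892777 26.2667
[-0.016  -0.0003  0.0615] -15.21 0.021340013588010697 26.5167
[-0.0147 -0.0003  0.0615] -17.04 0.021494300562578905 26.7667
```

```bash
for i in 1 2; do python3 -m inch '{"travel":[[-0.0005,0,0],[-0.001,0,0],[-0.001,0,0],[-0.001,0,0]],"spin":[0,0,0,0]}'>/dev/null; python3 f.py; done
```

```text
[-0.0136 -0.0003  0.0615] -15.84 0.021334295189918452 27.1
[-0.0128 -0.0003  0.0615] -16.83 0.02169543280063895 27.4333
```

```bash
python3 -m inch '{"travel":[[0,0,0],[0,0,0],[0,0,0],[0,0,0],[0,0,0],[0,0,0]],"spin":[0,0,0,0,0,0]}' 0.3 >/dev/null && python3 -m inch '{"travel":[[0,0,-0.01],[0,0,-0.03],[0,0,-0.06],[0,0,-0.09],[0.02,0,-0.12],[0.05,0,-0.135],[0.08,0,-0.135],[0.1,0,-0.135],[0.1,0,-0.135],[0.1,0,-0.135]],"spin":[0,0,0,0,0,0,0,0,0,0]}' 0 && python3 - <<'E'
from h import *
from plant import optics,models
L,p=prof("w12",[(.109,.116)],(-.06,.0),.002,.012)
q,u,v=cloud(*load("w12.npz")); C=p[v,u].astype(int)
k=(C[:,2]>C[:,0]+15)&(L[:,2]>.05)&(L[:,2]<.08)&(L[:,0]>-.01)&(L[:,0]<.13)&(abs(L[:,1])<.025); print("shield x",np.percentile(L[k,0],[0,1,99,100]),np.percentile(L[k,2],98))
q=L[(L[:,2]>.109)&(L[:,2]<.116)&(abs(L[:,1])<.013)&(L[:,0]<.0)&(L[:,0]>-.03)]; print(len(q),np.percentile(q,[3,50,97],axis=0).round(4).tolist())
optics.read_camera("scene")
for n in("short_shield","survey_meter"): print(n,[(np.round(r["centre"],3),round(r["p"],2)) for r in models.look_for("scene",n)[:1]])
E
```

```text
t: 28.77
tool_pos: [0.444, -0.2295, 0.1969]
orientation: [1.894, 2.504, -0.0]
force: [0.6, -0.8, -0.3]
opening: 0.0932
gripper_force: 0.0
0.109 0.116 [(-38, 12), (-36, 13), (-18, 52), (-16, 44), (-14, 37), (-12, 30), (-10, 20)]
shield x [0.01625429 0.01754559 0.11625026 0.11796132] 0.07174077554375793
183 [[-0.0176, -0.0095, 0.1094], [-0.0143, 0.0008, 0.1123], [-0.0089, 0.0102, 0.1137]]
short_shield [(array([0.396, 0.345, 0.042]), 0.65)]
survey_meter []
```

The jaw held at the next tooth with the pad about 8 mm in. The shield is against the stop and seated, and the robot is clear.

```bash
python3 -c "
from plant import close_job; print(close_job())"
```

```text
the job is handed in; nothing more can be done
None
```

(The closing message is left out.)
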